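# Tuck a flashing under a lapped shingle and hold it pressed flat

### The job

Pick up the L-shaped metal flashing and slide the free edge of its flat leaf under the tail of the upper wooden shingle on the small practice roof panel, square to the shingle and centred on it, until about half of the leaf is covered, without lifting the shingle on the way. Then press the flashing flat onto the shingles below with about 10 N and finish like that, still holding it pressed down as if it were about to be nailed. Leave the cork sanding block, the oak off-cut and the pencil where they lie.

Things in the scene. Friction and masses are not known exactly. Their poses are not given: they have to be found in the camera images.
- flashing: Loose bare-metal flashing, rigid, about 150 g. Flat leaf 90 (its x) x 80 (its y) x 4 mm; along its -x edge stands a boxed upstand 10 mm thick (x = -45 to -35 mm), top 55 mm above the leaf's underside; the leaf's free edge is at x = +45 mm. Origin: centre of the underside, z up. Starts leaf down on the bench. Grasp the upstand from above, fingers closing along x, upright or leaning along y.
- flashing_edge (a point): Middle of the free edge of the flashing's leaf, on its underside (flashing x = +45 mm, z = 0); axes as the flashing's.
- flashing_upstand (a point): Middle of the top of the flashing's upstand (flashing x = -40 mm, y = 0, z = +55 mm); axes as the flashing's.
- roof_panel: Practice roof panel fixed to the bench, 160 (its x) x 120 (its y) mm; origin: centre of its underside, z up. A fixed flat lower course of wooden shingles covers it; its level top at z = 22 mm is the seat for the flashing. The single upper shingle lies over the +x half, tail edge along y at x = 0; the -x half is open seat. The flashing goes in along the panel's +x.
- lap (a point): On the seat (panel z = 22 mm) straight below the middle of the upper shingle's tail edge; axes as the panel's: +x goes in under the shingle, z up. Under the shingle there is a 9 mm high gap, open at the front and sides and 52 mm deep (to x = +52 mm), ending at a batten. The upper shingle is 110 mm wide (y = -55 to +55 mm), 9 mm thick, so its top is 18 mm above the seat.
- lower_course: The fixed lower shingles, a flat wooden sheet 158 x 116 x 7 mm; same origin and axes as the roof panel, top at z = 22 mm. The flashing is pressed onto this. Around the work: a lamp beam hangs 0.66 m above the bench, running along its near edge between robot and work; a wall stands about 0.3 m beyond the middle of the panel, and a low ledge (18 mm) before it.
- shingle (a joint): Lift of the upper shingle about its head, 76 mm behind its tail, in rad: 0 = lying at rest (tail 9 mm above the seat), growing as the tail is lifted; 0.08 is about 6 mm at the tail. It is light and lightly sprung shut, so it gives way to anything that wedges or pushes under it.
- shingle_tail (a point): Middle of the lower tail edge of the upper shingle, 9 mm above the seat at rest.
- cork_block: Bystander: cork sanding block 60 x 105 x 35 mm on the bench, loose; origin at the centre of its underside.
- offcut_a: Bystander: oak off-cut 42 x 130 x 18 mm on the bench, loose; origin at the centre of its underside.
- carpenter_pencil: Bystander: carpenter's pencil 14 x 155 x 8 mm on the bench, loose; origin at the centre of its underside.

How it is judged:
On the way:
1. the free edge of the leaf has gone at least 10 mm under the upper shingle's tail (x of flashing_edge in the frame of lap between 0.01 and 0.056 m and z of flashing_edge in the frame of lap between -0.003 and 0.007 m and y of flashing_edge in the frame of lap between -0.05 and 0.05 m), for 0.1 s.
At the end, for the whole second after the job is handed in: The leaf's edge is 30 to 52 mm under the shingle's tail, within 12 mm of its middle, square to 0.10 rad, flat on the lower shingles (3 mm, 0.04 rad); shingle at rest (lift < 0.025 rad); the fingers still press the flashing onto the lower shingles with 4 to 30 N (x of flashing_edge in the frame of lap between 0.03 and 0.056 m and y of flashing_edge in the frame of lap between -0.012 and 0.012 m and z of flashing_edge in the frame of lap between -0.003 and 0.003 m and angle between the z axis of flashing and the z axis of roof_panel, either way round below 0.04 rad and angle between the x axis of flashing and the x axis of roof_panel, either way round below 0.1 rad and value of joint shingle below 0.025 rad and contact force between flashing and lower_course between 4 and 30 N and contact force between the fingers and flashing above 2 N and linear speed of flashing below 0.02 m/s); the arm keeps its last pose, push and grip.
It fails at once if the upper shingle is lifted by more than 0.08 rad (about 6 mm at its tail) (value of joint shingle above 0.08 rad).
It fails at once if the cork block is moved by more than 30 mm (distance of cork_block from where it was at the start of the episode above 0.03 m).
It fails at once if the oak off-cut is moved by more than 30 mm (distance of offcut_a from where it was at the start of the episode above 0.03 m).
It fails at once if the pencil is moved by more than 30 mm (distance of carpenter_pencil from where it was at the start of the episode above 0.03 m).
It also fails if it takes over 32 s, if anything falls off the work surface, if the arm or the gripper's body presses on something with over 40 N, if the wrist force passes 120 N, or if a joint passes its speed limit or range.

### The arm

A 6-joint arm with a two-finger parallel gripper is mounted at the origin on a cart in front of the work surface, level with it; the furniture and walls round the work are solid. World frame = base frame: x ahead of the robot, y to its left, z up, the work surface at z = 0. Lengths are in m, angles in rad, forces in N, time in s.
With the tool pointing down it reaches from about 0.425 to 0.95 m from the base axis. Payload 14.7 kg.
Tool frame: the origin (TCP) lies on the centre line of the jaws, within the pads' length; the fingertips stand 19 mm ahead of it and the grasp point (between the pads) is the TCP (ctrl.tcp_to_tips is the z of the fingertips in the tool frame, in m); z points along the fingers, y is the line along which they close (so a half turn about z gives the same grasp; the last joint's range is limited). The gripper opens to 85 mm and grips with 20 to 120 N. Pads are 22 mm wide; open, the fingers measure 114 mm over their backs; the gripper's body (76 mm by 85 mm) begins 54 mm behind the grasp point. The pads swing forward as they close: fully open they stand 13 mm farther back than shut.
Start: joints at [1.234, 0.48, 1.596, -0, 1.065, -0.047], TCP at [0.186, 0.623, 0.25] pointing down, gripper open.
Joint ranges: [-2.75, 2.75], [-0.82, 2.05], [0.23, 2.67], [-1.56, 4.7], [0.09, 2.69], [-2.92, 2.92]. Speed limits (rad/s): [1.89, 1.89, 2.39, 3.01, 3.01, 3.01].

### API

Orientations are given as a rotation vector (axis times angle).
In Python, from rig import ctrl, optics, finder gives the robot as it stands.
- The arm moves only by the tool servo_tool, never from a script. Its argument "plan" is a list of rows, each a list of 7 numbers: the shift along the tool's x, y, z in m, then the turn, a rotation vector about the tool's x, y, z in degrees, then the gripper's target within -1 to 1 (shut at 1, half-way at 0, fully open at -1). A call has 1 to 5 rows; each row shifts and turns the commanded pose from where the row before left it, along the tool's axes as they then stand; what a row does not reach is not made up. A row lasts 1/12 s, in which the tool goes at most 41.7 mm and 7.16 degrees, less where a joint would pass 70% of its speed; a pose out of reach is approached as far as the arm can. A call is refused whole if a number of a shift passes 0.0417 or a number of a turn 7.16, either way. A call with a gripper value outside its range is refused whole. The fingers move at their own pace and stop on an object; "force" is the grip in N (left out, the last holds). Time passes only in rows, so rows that do not move let the fingers close. It gives the time, the measured TCP pose, the force, the opening and the grip force at its end, in the units of the state.
- ctrl.state(): the state, without advancing time (a new reading comes with each control period).
- optics.grab_frame(name): name is "scene" or "top" or "wrist"; returns the picture (384x512x3 uint8, blue, green, red); there is no depth.
- optics.camera_info(name): a dict with "fx", "fy", "cx", "cy" (pixels), "R" (3x3) and "t" (3): a world point X has camera coordinates R X + t; the wrist camera has in their place "tool_from_camera" (4x4, takes a point from camera to tool coordinates, whose origin is the TCP and whose axes are the flange's). Camera axes: x right, y down, z forward; pixel columns grow to the right and rows downward; lengths in m; the calibration is good to about 2 mm. A picture is of the moment at which its call begins: read the wrist's pose just before it. camera_info takes no time and is no camera call.
- ctrl.sign_off(): hands the job in; it is judged then, once.
Trained networks look in the newest picture that a camera, given by its name, has taken for a name from the list of things; names that differ only in an ending like _2 or _b are one class to them, and where a whole thing is asked for, a point or a joint stands for the part that bears it (a point fixed in the world has none). Each returns a list of dicts, best first, with "conf" (0 to 1); they miss things now and then, are a little off and sometimes report something else, mostly with a low value. They report only what shows in the picture. A call takes as long as a camera call.
- finder.look_for(label, camera): "xy" ([column, row] in pixels, amid what is visible of it).
The state is a dict: "clock": time; "joint_pos": joint angles; "joint_velocities": joint speeds; "effort": joint torques, N m; "position": TCP position; "tool_rot": TCP orientation; "wrist_force": force on the tool from outside, world axes, zero at the start; "torque": the same for the moment, N m; "opening": opening from 0.0 (shut) to 1.0 (fully open); "gripper_force": force on a finger pad.
Only numpy, scipy, OpenCV 4.12 (cv2) and the standard library are available. Lean on these libraries where they do the work, as an engineer would, in place of code of your own. Each camera call takes 0.05 s, during which the arm holds its last target. There are 200 camera calls.

## Working session

There is one attempt and no reset: what is moved stays moved. The work goes in short steps, Python scripts to look and compute and a tool call to move; the robot and the scene stay as the last step left them, time stands still between calls to the robot, and variables do not carry over. Pictures are saved under pics/ and viewed, at most 10 in all, crops included, and the job is handed in when it is done.

Besides the shell and the picture viewer there is one more tool, called after "Emit:" as name(argument=value, ...), one argument or row to a line, values as JSON. servo_tool: Moves the arm, as the interface text tells. Its arguments: {"type":"object","properties":{"plan":{"type":"array"},"force":{"type":"number"}},"required":["plan"]}

```bash
mkdir -p pics; cat > h.py <<'E'
import numpy as np, cv2
from rig import ctrl, optics, finder
from scipy.spatial.transform import Rotation as R
def ray(cam,uv,z):
    c=optics.camera_info(cam); d=np.array([(uv[0]-c['cx'])/c['fx'],(uv[1]-c['cy'])/c['fy'],1.])
    Rm=np.array(c['R']);o=-Rm.T@np.array(c['t']);d=Rm.T@d
    return o+d*(z-o[2])/d[2]
def proj(cam,X):
    c=optics.camera_info(cam);p=np.array(c['R'])@np.array(X)+np.array(c['t'])
    return np.array([c['cx']+c['fx']*p[0]/p[2],c['cy']+c['fy']*p[1]/p[2]])
E
python3 - <<'E'
from h import *
np.set_printoptions(precision=4,suppress=True)
a=[]
for n in ['scene','top']:
    f=optics.grab_frame(n); cv2.imwrite(f'pics/{n}0.png',f)
    c=optics.camera_info(n);print(n,c['fx'],'pos',-np.array(c['R']).T@np.array(c['t']));print(np.array(c['R']))
    for l,z in [('flashing',.004),('flashing_edge',0),('flashing_upstand',.055),('roof_panel',.022),('shingle_tail',.031),('shingle',.04),('cork_block',.035),('offcut_a',.018),('carpenter_pencil',.008)]:
        for r in finder.look_for(l,n)[:2]: print(l,r['conf'],np.round(r['xy']),ray(n,r['xy'],z))
print(ctrl.state())
for n in ['scene0','top0']:
    pass
E
```

```text
scene 373.05272769581336 pos [-0.0037 -0.5496  0.7835]
[[ 0.5396 -0.8419 -0.0021]
 [-0.6401 -0.4087 -0.6506]
 [ 0.5469  0.3524 -0.7594]]
flashing 0.96 [193. 175.] [0.526  0.0238 0.004 ]
flashing_edge 0.61 [191. 177.] [0.5195 0.0255 0.    ]
flashing_upstand 0.79 [191. 176.] [ 0.4864 -0.0122  0.055 ]
roof_panel 0.64 [351. 290.] [ 0.427  -0.5115  0.022 ]
roof_panel 0.56 [248. 195.] [ 0.534  -0.1642  0.022 ]
shingle_tail 0.92 [263. 192.] [ 0.5603 -0.1967  0.031 ]
shingle 0.71 [262. 190.] [ 0.5553 -0.1944  0.04  ]
cork_block 0.78 [350. 291.] [ 0.4153 -0.5115  0.035 ]
offcut_a 0.68 [300. 269.] [ 0.4134 -0.3916  0.018 ]
carpenter_pencil 0.68 [145. 199.] [0.3802 0.0718 0.008 ]
top 492.0354701361355 pos [ 0.3443 -0.2378  1.3258]
[[ 0.0097 -0.9999 -0.0069]
 [-0.9916 -0.0088 -0.1293]
 [ 0.1293  0.0081 -0.9916]]
flashing 0.74 [173. 178.] [0.541  0.0145 0.004 ]
flashing_edge 0.55 [174. 182.] [0.5306 0.013  0.    ]
flashing_upstand 0.72 [173. 180.] [0.5263 0.004  0.055 ]
flashing_upstand 0.37 [149. 224.] [0.4112 0.0618 0.055 ]
roof_panel 0.84 [240. 178.] [ 0.5394 -0.1701  0.022 ]
shingle_tail 0.67 [249. 169.] [ 0.5622 -0.1936  0.031 ]
shingle 0.75 [252. 170.] [ 0.5589 -0.2014  0.04  ]
cork_block 0.79 [364. 220.] [ 0.4277 -0.4952  0.035 ]
cork_block 0.35 [236. 176.] [ 0.5435 -0.1592  0.035 ]
offcut_a 0.68 [317. 224.] [ 0.4184 -0.3747  0.018 ]
carpenter_pencil 0.49 [150. 226.] [0.4084 0.0721 0.008 ]
{'clock': 1.0, 'joint_pos': array([ 1.2344,  0.4802,  1.5963, -0.    ,  1.0651, -0.0466]), 'joint_velocities': array([ 0.0003, -0.    , -0.0001,  0.0009,  0.0003,  0.0014]), 'effort': array([ -0.0002, -95.0503, -43.0643,   0.0001,   0.0006,   0.    ]), 'position': array([0.1857, 0.6229, 0.2503]), 'tool_rot': array([0.4537, 3.1086, 0.0001]), 'wrist_force': array([-1.0633,  0.2334, -0.4995]), 'torque': array([-0.0086, -0.0105, -0.0046]), 'gripper_force': 0.0, 'opening': 1.0034276059877867}
```

View pics/top0.png

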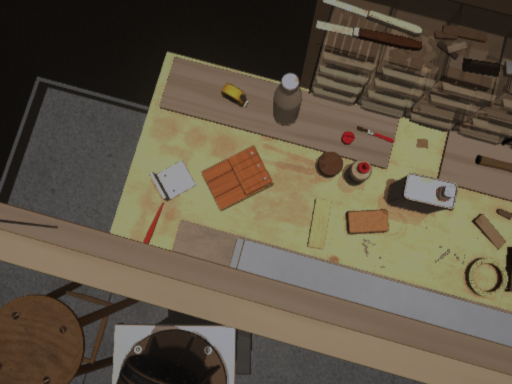

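View pics/scene0.png

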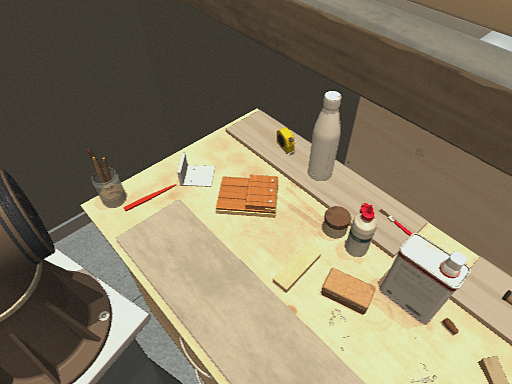

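The top view shows the flashing at about (173,178), with its upstand on the left. The panel is at (238,178), with the upper shingle on its right half. I'll enlarge this area to get corners.

```bash
python3 - <<'E'
import cv2,numpy as np
a=cv2.imread('pics/top0.png')[140:215,140:280]; b=cv2.imread('pics/scene0.png')[145:220,165:305]
k=lambda i:cv2.resize(i,None,fx=5.6,fy=4,interpolation=cv2.INTER_CUBIC)
k=lambda i:cv2.resize(i,None,fx=4,fy=4,interpolation=cv2.INTER_CUBIC)
cv2.imwrite('pics/c0.png',np.vstack([k(a),k(b)]))
E
```

```text
(no output)
```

View pics/c0.png

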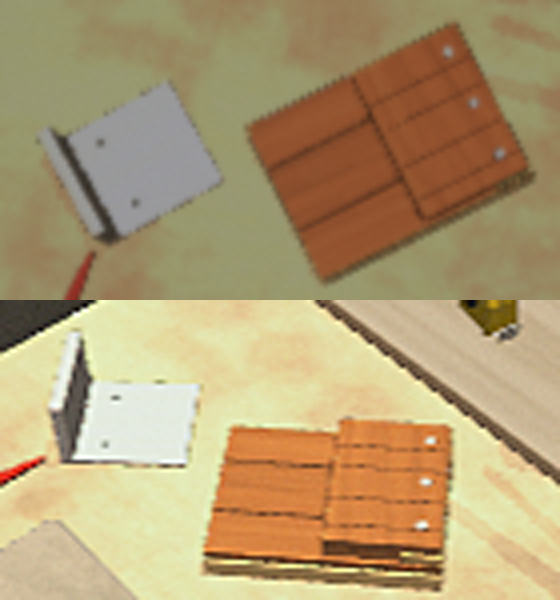

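The crop shows the free-edge corners of the leaf at about (182.5,160.5) and (195.8,185.5) in the top image. The tail corners are at (228,159) and (245.5,194.5). Next I'll fit both poses to these corners in both views.

```bash
python3 - <<'E'
from h import *
from scipy.optimize import least_squares
T=lambda u,v:('top',140+u/4-.4,140+v/4-.4); S=lambda u,v:('scene',165+u/4-.4,145+(v-300)/4-.4)
fl=[((.045,.04,.004),T(170,82)),((.045,-.04,.004),T(223,182)),((.045,.04,.004),S(200,383)),((.045,-.04,.004),S(187,465)),
 ((-.045,.04,.055),T(40,133)),((-.045,-.04,.055),T(97,238)),((-.035,.04,.055),S(82,332)),((-.035,-.04,.055),S(61,405)),((-.035,-.04,.004),S(73,463))]
pa=[((-.079,.058,.022),T(248,127)),((-.079,-.058,.022),T(325,282)),((-.079,.058,.022),S(230,427)),((-.079,-.058,.022),S(205,555)),
 ((0,.055,.04),T(352,77)),((0,-.055,.04),T(422,218)),((0,.055,.04),S(340,420)),((0,-.055,.04),S(323,542))]
for n,L,x0 in [('flashing',fl,(.54,.015,-1.1)),('panel',pa,(.54,-.17,-1.1))]:
    def w(p,X): c,s=np.cos(p[2]),np.sin(p[2]); return [p[0]+c*X[0]-s*X[1],p[1]+s*X[0]+c*X[1],X[2]]
    def f(p): return np.concatenate([proj(o[0],w(p,X))-o[1:] for X,o in L])
    r=least_squares(f,x0,loss='soft_l1'); print(n,r.x.round(4),np.degrees(r.x[2]).round(2)); print(f(r.x).reshape(-1,2).round(1).tolist())
st=ctrl.state();print(R.from_rotvec(st['tool_rot']).as_matrix().round(3)); ci=optics.camera_info('wrist');print(ci['fx'],np.array(ci['tool_from_camera']).round(4).tolist(),ctrl.tcp_to_tips)
E
```

```text
flashing [ 0.5327  0.0106 -1.0467] -59.97
[[-0.3, -0.1], [0.4, 0.2], [0.3, 0.5], [0.1, -0.1], [-1.3, 0.3], [-1.2, 0.5], [0.4, -0.3], [0.6, 1.4], [0.5, -0.5]]
panel [ 0.5396 -0.1611 -1.087 ] -62.28
[[-0.5, 0.7], [-0.5, 0.2], [0.4, -0.1], [-0.0, -0.3], [-0.3, -0.4], [1.0, 1.0], [0.5, -0.3], [0.3, -0.3]]
[[-0.958  0.286  0.   ]
 [ 0.286  0.958  0.   ]
 [-0.     0.    -1.   ]]
332.936907098631 [[0.0001, -0.9559, -0.2938, 0.0741], [1.0, -0.0001, 0.0008, 0.0012], [-0.0008, -0.2938, 0.9559, -0.124], [0.0, 0.0, 0.0, 1.0]] 0.019
```

```bash
python3 - <<'E'
from h import *
np.set_printoptions(precision=3,suppress=True)
print([d for d in dir(ctrl) if d[0]!='_'])
for uv in [(20,212),(20,245),(173,245),(173,280),(500,318),(500,350)]: print(uv,ray('top',uv,.66),ray('top',uv,.72))
for uv in [(140,0),(300,75),(512,170)]: print('s',uv,ray('scene',uv,.66),ray('scene',uv,.6))
E
```

```text
['Unreachable', 'sign_off', 'state', 'tcp_to_tips']
(20, 212) [0.394 0.096 0.66 ] [0.39  0.066 0.72 ]
(20, 245) [0.35  0.093 0.66 ] [0.349 0.063 0.72 ]
(173, 245) [ 0.352 -0.114  0.66 ] [ 0.351 -0.125  0.72 ]
(173, 280) [ 0.305 -0.115  0.66 ] [ 0.309 -0.126  0.72 ]
(500, 318) [ 0.261 -0.547  0.66 ] [ 0.268 -0.52   0.72 ]
(500, 350) [ 0.22  -0.545  0.66 ] [ 0.231 -0.518  0.72 ]
s (140, 0) [ 0.209 -0.299  0.66 ] [ 0.312 -0.178  0.6  ]
s (300, 75) [ 0.181 -0.46   0.66 ] [ 0.27  -0.416  0.6  ]
s (512, 170) [ 0.162 -0.582  0.66 ] [ 0.243 -0.597  0.6  ]
```

```bash
python3 -c "
import cv2;i=cv2.imread('pics/top0.png')[190:384];cv2.imwrite('pics/c1.png',cv2.resize(cv2.convertScaleAbs(i,alpha=1.6),(800,303)))"
```

```text
(no output)
```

View pics/c1.png

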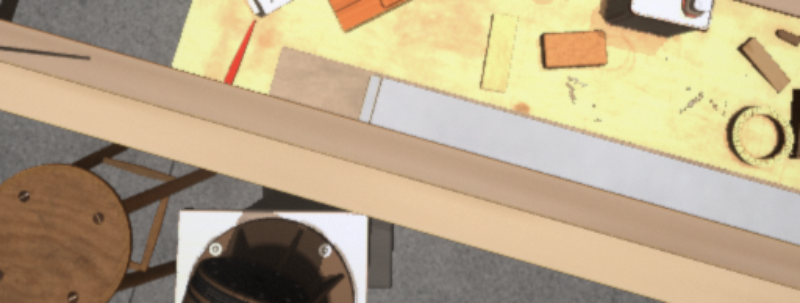

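The beam crosses in front of the base at about x 0.28–0.39, and its underside is about 0.66 m up. The forearm has to pass below it. I'll start with moves that are clear of it, and use the readings to learn the link lengths.

Emit:
servo_tool(
  plan=[
    [0,0,0.02,0,0,-7,-1],
    [0,0,0.02,0,0,-7,-1],
    [0,0,0.02,0,0,-7,-1],
    [0,0,0.02,0,0,-7,-1],
    [0,0,0.01,0,0,-7,-1],
  ],
  force=60,
)

```text
clock: 1.42
position: [0.1854, 0.6219, 0.158]
tool_rot: [0.511, -3.099, 0.003]
wrist_force: [0.0, -0.3, -0.8]
opening: 1.0
gripper_force: 0.0
```

```bash
python3 - <<'E'
from h import *
s=ctrl.state();print(s['clock'],s['joint_pos'],s['position'],R.from_rotvec(s['tool_rot']).as_matrix().round(3).tolist())
for uv in [(113,207),(100,170),(97,150)]: print(ray('scene',uv,0))
c=ray('scene',(113,205),0);print([ (z,proj('scene',[c[0],c[1],z]).round()) for z in (.05,.1,.15)])
E
```

```text
1.4167 [ 1.23434567e+00  5.76943198e-01  1.68052334e+00  1.22279151e-05
  8.86582451e-01 -6.63531743e-01] [0.18540089 0.6218876  0.1579602 ] [[-0.947, -0.321, -0.001], [-0.321, 0.947, -0.002], [0.002, -0.002, -1.0]]
[0.31769407 0.13147494 0.        ]
[0.39617535 0.27043269 0.        ]
[ 4.51585870e-01  3.46040223e-01 -1.11022302e-16]
[(0.05, array([107., 193.])), (0.1, array([101., 180.])), (0.15, array([ 94., 166.]))]
```

Emit:
servo_tool(
  plan=[
    [0,0,0,0,0,-7,-1],
    [0,0,0,0,0,-4.6,-1],
    [-0.0346,-0.02,0,0,0,0,-1],
    [-0.0346,-0.02,0,0,0,0,-1],
    [-0.0346,-0.02,0,0,0,0,-1],
  ],
)

```text
clock: 1.83
position: [0.3065, 0.623, 0.1605]
tool_rot: [-0.816, 3.034, 0.0]
wrist_force: [0.2, 0.9, -0.1]
opening: 0.997
gripper_force: 0.0
```

```bash
python3 - <<'E'
from h import *
from scipy.optimize import least_squares
s=ctrl.state();print(s['joint_pos'].round(4),s['position'])
D=[(.48022,1.5963,.1857,.6229,.2503),(.576943,1.680523,.1854,.62189,.15796),(*s['joint_pos'][1:3],*s['position'])]
q=np.array(D);r=np.hypot(q[:,2],q[:,3]);z=q[:,4];s2,s3=q[:,0],q[:,0]+q[:,1]
f=lambda p:np.r_[p[2]+p[0]*np.sin(s2)+p[1]*np.sin(s3)-r, p[3]+p[0]*np.cos(s2)+p[1]*np.cos(s3)-z,.003*p[2]]
o=least_squares(f,[.45,.5,0,.1]);print(o.x,np.abs(o.fun).max(),r)
E
```

```text
[ 1.0699  0.6301  1.5657  0.      0.9456 -1.0262] [0.306517   0.62300109 0.16045844]
[ 0.56621476  0.44666394 -0.00307556 -0.0348721 ] 0.002269283434136904 [0.64999146 0.64893785 0.69432199]
```

Emit:
servo_tool(
  plan=[
    [0,0,0,0,7,0,-1],
    [0,0,0,0,7,0,-1],
    [0,0,0,0,7,0,-1],
    [0,0,0,0,7,0,-1],
    [0,0,0,0,0,0,-1],
  ],
)

```text
clock: 2.25
position: [0.3074, 0.6217, 0.1566]
tool_rot: [0.683, -2.564, 0.178]
wrist_force: [1.0, 0.6, -2.4]
opening: 0.999
gripper_force: 0.0
```

```bash
cat > kin.py <<'E'
from h import *
from scipy.optimize import least_squares
def chain(q,p):
    L1,L2,a,h,d5,t=p
    Rz=lambda w:R.from_euler('z',w).as_matrix(); Ry=lambda w:R.from_euler('y',w).as_matrix()
    M=Rz(q[0])@Ry(q[1]); S=np.array([0,0,h])+Rz(q[0])@[a,0,0]; E=S+M@[0,0,L1]
    M=M@Ry(q[2]); W=E+M@[0,0,L2]; M=M@Rz(q[3])@Ry(q[4]); T=W+M@[0,0,t]
    return S,E,W,T,M@Rz(q[5])
E
python3 - <<'E'
from kin import *
s=ctrl.state();print(s['joint_pos'].round(4).tolist(),s['position'])
f=open('log.txt','w')
D=[([1.2344,.4802,1.5963,0,1.0651,-.0466],[.1857,.6229,.2503]),([1.234346,.576943,1.680523,0,.886582,-.66353],[.18540,.62189,.15796]),([1.0699,.6301,1.5657,0,.9456,-1.0262],[.3065,.6230,.16046]),(s['joint_pos'],s['position'])]
import pickle;pickle.dump(D,open('D.pkl','wb'))
g=lambda p:np.concatenate([chain(q,p)[3]-x for q,x in D]+[[.003*p[2]]])
o=least_squares(g,[.5,.45,0,.25,0,.25]);print(o.x.round(4),o.fun.round(4))
S,E,W,T,M=chain(s['joint_pos'],o.x);print('E',E,'W',W);print(M.round(3),R.from_rotvec(s['tool_rot']).as_matrix().round(3))
print(proj('scene',E),proj('scene',W))
cv2.imwrite('pics/s1.png',optics.grab_frame('scene'))
E
```

```text
[0.9638, 0.8767, 1.1715, 0.2051, 1.5536, -1.1795] [0.30739046 0.62166943 0.15656202]
[ 0.6907  0.4914 -0.1038  0.3127  0.361   0.4266] [ 0.0273 -0.0139  0.0104  0.0298 -0.0065 -0.0045  0.0305 -0.0074 -0.0038
  0.0081 -0.0151 -0.0021 -0.0003]
E [0.24362297 0.35080956 0.75450972] W [0.49257558 0.70929362 0.52870987]
[[ 0.498 -0.761 -0.415]
 [-0.867 -0.436 -0.241]
 [ 0.002  0.48  -0.877]] [[-0.761 -0.498 -0.415]
 [-0.436  0.867 -0.241]
 [ 0.48  -0.002 -0.877]]
[-230.97229538 -201.39541069] [-65.01009185 -76.1169695 ]
```

View pics/s1.png

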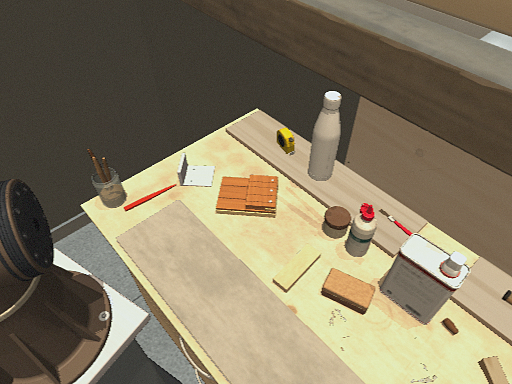

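The scene view is unchanged and the arm is out of view. The residuals point to a sideways link offset, so I'll refit with it included.

```bash
sed -i 's/S=np.array(\[0,0,h\])+Rz(q\[0\])@\[a,0,0\]/S=np.array([0,0,h])+Rz(q[0])@[a,d5,0]/' kin.py
python3 - <<'E'
from kin import *
import pickle
D=pickle.load(open('D.pkl','rb'))
s=ctrl.state();D.append((s['joint_pos'],s['position']));pickle.dump(D,open('D.pkl','wb'))
for wa in (.003,1):
    g=lambda p:np.concatenate([chain(q,p)[3]-x for q,x in D]+[[wa*p[2]]])
    o=least_squares(g,[.5,.45,0,.25,0.03,.25]);print(o.x.round(4),(1e3*o.fun).round(1))
E
```

```text
[ 0.5973  0.4408 -0.015   0.2802  0.0309  0.3449] [-1.5 -2.4  1.1  0.3  2.6 -1.6 -0.2  1.  -0.6  0.6 -0.8  0.5  0.6 -0.8
  0.5 -0. ]
[ 5.891e-01  4.286e-01 -3.000e-04  2.754e-01  3.130e-02  3.401e-01] [-1.8 -2.1 -0.2  0.1  3.5 -0.6 -0.5  1.1  0.   0.9 -1.4  0.4  0.9 -1.4
  0.4 -0.3]
```

```bash
cat >> kin.py <<'E'
P=[.5973,.4408,-.015,.2802,.0309,.3449]; C=R.from_euler('z',90).as_matrix()
def ik(pos,Rm,q0):
    f=lambda q:np.r_[(chain(q,P)[3]-pos)*5,((chain(q,P)[4]@C)-Rm).ravel()]
    o=least_squares(f,q0,bounds=([-2.75,-.82,.23,-1.56,.09,-2.92],[2.75,2.05,2.67,4.7,2.69,2.92])); return o.x,np.abs(o.fun).max()
B=np.array([[-.21,0],[0,0]])
def clear(q):
    S,E,W,T,_=chain(q,P); A=np.vstack([np.linspace(a,b,80) for a,b in((S,E),(E,W),(W,T))])
    xf=.376+.21*A[:,1]; dx=np.maximum.reduce([xf-.105-A[:,0],A[:,0]-xf,0*xf])*.98; dz=np.maximum(.66-A[:,2],np.maximum(0,A[:,2]-.76))
    d=np.hypot(dx,dz);i=d.argmin(); return d[i],A[i],E,W
def tool(yaw,th):  # yaw = direction of tool y (deg); lean th about tool y
    return R.from_euler('z',yaw-90).as_matrix()@np.diag([1,-1,-1])@np.diag([-1,-1,1])@R.from_euler('y',th,degrees=True).as_matrix() if 0 else R.from_matrix(np.array([[np.cos(a:=np.radians(yaw+90)),np.cos(np.radians(yaw)),0],[np.sin(a),np.sin(np.radians(yaw)),0],[0,0,-1]])).as_matrix()@R.from_euler('y',th,degrees=True).as_matrix()
E
python3 - <<'E'
from kin import *
np.set_printoptions(precision=2,suppress=True)
for n,p,y in [('grasp',[.513,.045,.036],120),('lift',[.513,.045,.09],120),('final',[.519,-.121,.058],117.7),('above',[.49,-.066,.09],117.7)]:
  for th in (-30,0,14,28,42,50):
    q,e=ik(p,tool(y,th),[0,.8,1.2,.2,1.4,-1.8]); c=clear(q); print(n,th,'err%.3f'%e,q,'clr%.3f'%c[0],c[1],'E',c[2],'W',c[3])
E
```

```text
grasp -30 err0.236 [ 0.02  0.51  2.27  0.43  0.09 -2.92] clr0.000 [0.29 0.04 0.76] E [0.27 0.04 0.8 ] W [0.43 0.04 0.39]
grasp 0 err0.000 [ 0.03  0.59  2.09 -0.    0.46 -2.53] clr0.000 [0.28 0.04 0.72] E [0.32 0.04 0.78] W [0.51 0.05 0.38]
grasp 14 err0.000 [ 0.09  0.68  1.91 -0.14  0.78 -2.35] clr0.000 [0.29 0.06 0.66] E [0.35 0.06 0.75] W [0.59 0.09 0.37]
grasp 28 err0.000 [ 0.14  0.79  1.73 -0.2   1.08 -2.28] clr0.000 [0.36 0.08 0.66] E [0.4  0.09 0.7 ] W [0.65 0.13 0.34]
grasp 42 err0.000 [ 0.18  0.92  1.56 -0.23  1.37 -2.25] clr0.045 [0.43 0.11 0.63] E [0.45 0.11 0.64] W [0.71 0.16 0.29]
grasp 50 err0.000 [ 0.19  1.    1.47 -0.25  1.52 -2.24] clr0.087 [0.45 0.12 0.59] E [0.47 0.12 0.6 ] W [0.74 0.18 0.26]
lift -30 err0.202 [ 0.03  0.4   2.31  0.44  0.09 -2.92] clr0.000 [0.28 0.04 0.69] E [0.22 0.04 0.83] W [0.4  0.04 0.43]
lift 0 err0.000 [ 0.03  0.5   2.06 -0.    0.58 -2.53] clr0.000 [0.3  0.04 0.76] E [0.27 0.04 0.8 ] W [0.51 0.05 0.43]
lift 14 err0.000 [ 0.09  0.6   1.89 -0.13  0.88 -2.37] clr0.000 [0.28 0.06 0.72] E [0.32 0.06 0.77] W [0.59 0.09 0.42]
lift 28 err0.000 [ 0.14
[... 1136 characters left out ...]
  0.11 -2.92] clr0.000 [ 0.27 -0.02  0.71] E [ 0.21 -0.01  0.83] W [ 0.39 -0.04  0.43]
above 0 err0.000 [-0.2   0.48  2.11 -0.    0.55 -2.72] clr0.000 [ 0.29 -0.03  0.76] E [ 0.26 -0.02  0.81] W [ 0.49 -0.07  0.43]
above 14 err0.000 [-0.1   0.57  1.95 -0.18  0.83 -2.49] clr0.000 [0.27 0.   0.73] E [ 0.31 -0.    0.78] W [ 0.56 -0.03  0.42]
above 28 err0.000 [-0.03  0.68  1.8  -0.26  1.11 -2.38] clr0.000 [0.3  0.02 0.66] E [0.36 0.02 0.74] W [0.63 0.01 0.39]
above 42 err0.000 [ 0.01  0.81  1.65 -0.31  1.36 -2.33] clr0.002 [0.39 0.04 0.66] E [0.42 0.04 0.69] W [0.69 0.04 0.35]
above 50 err0.000 [ 0.04  0.89  1.57 -0.34  1.5  -2.31] clr0.043 [0.41 0.05 0.63] E [0.45 0.05 0.66] W [0.72 0.06 0.31]
```

```bash
python3 - <<'E'
from h import *
np.set_printoptions(precision=3,suppress=True)
im=cv2.imread('pics/top0.png'); print('top col 60',im[195:262:3,60].tolist()); print('top col 300',im[250:345:4,300].tolist())
sc=cv2.imread('pics/scene0.png'); print('scene col 440', sc[0:160:6,440].tolist())
def plane(c,a,b):
    o=-np.array(optics.camera_info(c)['R']).T@np.array(optics.camera_info(c)['t'])
    n=np.cross(ray(c,a,.3)-o,ray(c,b,.3)-o); n/=np.linalg.norm(n); return n,n@o
T={'l1':((0,204),(512,310)),'l2':((0,233.5),(512,352)),'l3':((0,262),(448,384))}
S={'bot':((140,0),(512,170)),'bord':((340,0),(512,62))}
for a in T:
  for b in S:
    n1,d1=plane('top',*T[a]);n2,d2=plane('scene',*S[b]); u=np.cross(n1,n2);u/=np.linalg.norm(u)
    out=[]
    for y in (0,-.4): out.append(np.linalg.solve([n1,n2,[0,1,0]],[d1,d2,y]))
    print(a,b,u,out)
E
```

```text
top col 60 [[72, 73, 75], [73, 76, 77], [74, 76, 78], [73, 74, 75], [72, 74, 76], [77, 79, 81], [71, 72, 74], [71, 73, 75], [51, 66, 81], [83, 100, 118], [81, 97, 116], [82, 100, 119], [84, 100, 119], [86, 103, 121], [88, 104, 123], [88, 105, 123], [87, 104, 121], [68, 88, 107], [91, 115, 135], [96, 118, 139], [101, 123, 143], [101, 123, 143], [102, 125, 143]]
top col 300 [[107, 152, 152], [95, 110, 125], [132, 130, 131], [133, 131, 132], [133, 131, 132], [132, 130, 131], [131, 129, 130], [131, 129, 129], [131, 128, 129], [115, 115, 119], [87, 103, 123], [83, 100, 118], [84, 101, 120], [87, 103, 122], [91, 106, 125], [89, 106, 123], [75, 100, 119], [95, 119, 139], [100, 123, 143], [102, 125, 144], [102, 125, 144], [102, 125, 144], [101, 124, 143], [100, 123, 142]]
scene col 440 [[75, 103, 126], [72, 100, 121], [124, 144, 153], [104, 119, 127], [97, 113, 123], [112, 130, 135], [117, 140, 144], [126, 146, 152], [128, 146, 151], [116, 132, 136], [65, 87, 104], [47, 63, 73], [45, 66, 80], [44, 67, 80], [43, 63, 76], [52, 67, 80], [58, 75, 89], [48, 62, 78], [46, 68, 79], [52, 68, 78], [49, 64, 78], [52, 67, 81], [51, 69, 81], [55, 72, 81], [79, 100, 120], [79, 105, 125], [77, 103, 122]]
l1 bot [-0.191 -0.981  0.022] [array([0.379, 0.   , 0.572]), array([ 0.302, -0.4  ,  0.581])]
l1 bord [-0.191 -0.981 -0.009] [array([0.381, 0.   , 0.663]), array([ 0.303, -0.4  ,  0.659])]
l2 bot [-0.208 -0.977  0.035] [array([0.334, 0.   , 0.605]), array([ 0.249, -0.4  ,  0.619])]
l2 bord [-0.211 -0.977  0.   ] [array([0.341, 0.   , 0.681]), array([ 0.254, -0.4  ,  0.681])]
l3 bot [-0.236 -0.97   0.056] [array([0.293, 0.   , 0.635]), array([ 0.195, -0.4  ,  0.658])]
l3 bord [-0.243 -0.97   0.015] [array([0.303, 0.   , 0.698]), array([ 0.203, -0.4  ,  0.705])]
```

```bash
sed -i 's/xf=.376/xf=.385/; s/xf-.105-A/xf-.09-A/; s/.66-A\[:,2\]/.64-A[:,2]/; s/A\[:,2\]-.76/A[:,2]-.72/' kin.py
python3 - <<'E'
from kin import *
np.set_printoptions(precision=2,suppress=True)
o=0.0
for n,p,y in [('grasp',[.513,.045,.036],120),('lift',[.513,.045,.07],120),('above',[.46,-.015,.07],117.7),('final',[.519,-.121,.058],117.7)]:
  for th in (50,55,60):
   for off in (0,.012):
    u=np.radians(y-90); q,e=ik(np.array(p)+off*np.array([np.cos(u),np.sin(u),0]),tool(y,th),[0,.8,1.2,.2,1.4,-1.8]); c=clear(q); print(n,th,off,'err%.3f'%e,q,'clr%.3f'%c[0],c[1],'E',c[2],'W',c[3])
for p,th in [([.31,.62,.157],28),([.42,.56,.15],55),([.60,.30,.13],55),([.56,.2,.12],55),([.52,.07,.12],55)]:
    q,e=ik(p,tool(120,th),[.9,.8,1.2,.2,1.4,-1.2]);c=clear(q);print(p,th,'%.3f'%e,q,c)
E
```

```text
grasp 50 0 err0.000 [ 0.19  1.    1.47 -0.25  1.52 -2.24] clr0.065 [0.45 0.12 0.59] E [0.47 0.12 0.6 ] W [0.74 0.18 0.26]
grasp 50 0.012 err0.000 [ 0.2   1.01  1.44 -0.25  1.54 -2.24] clr0.071 [0.45 0.12 0.58] E [0.48 0.13 0.6 ] W [0.75 0.18 0.26]
grasp 55 0 err0.000 [ 0.2   1.05  1.41 -0.26  1.61 -2.24] clr0.092 [0.46 0.13 0.56] E [0.49 0.13 0.58] W [0.76 0.19 0.23]
grasp 55 0.012 err0.000 [ 0.21  1.06  1.38 -0.26  1.63 -2.24] clr0.098 [0.46 0.13 0.56] E [0.49 0.13 0.57] W [0.77 0.19 0.23]
grasp 60 0 err0.000 [ 0.21  1.1   1.36 -0.27  1.7  -2.23] clr0.119 [0.47 0.13 0.54] E [0.5  0.14 0.55] W [0.77 0.19 0.21]
grasp 60 0.012 err0.000 [ 0.21  1.11  1.32 -0.27  1.73 -2.24] clr0.126 [0.48 0.13 0.53] E [0.5  0.14 0.54] W [0.78 0.2  0.21]
lift 50 0 err0.000 [ 0.19  0.96  1.47 -0.25  1.56 -2.25] clr0.041 [0.43 0.12 0.61] E [0.46 0.12 0.62] W [0.74 0.18 0.29]
lift 50 0.012 err0.000 [ 0.2   0.97  1.44 -0.25  1.58 -2.25] clr0.047 [0.44 0.12 0.6 ] E [0.46 0.12 0.62] W [0.75 0.18 0.29]
lift 55 0 err0.000 [ 0.2   1.01  1.42 -0.26  1.65 -2.25] clr0.067 [0.45 0.12 0.58] E [0.47 0.13 0.6 ] W [0.76 
[... 2072 characters left out ...]
5 0.000 [ 0.78  1.22  0.66  0.26  2.19 -1.74] (np.float64(0.15660244717373298), array([0.37, 0.41, 0.48]), array([0.37, 0.41, 0.48]), array([0.66, 0.7 , 0.35]))
[0.6, 0.3, 0.13] 55 0.000 [ 0.45  1.21  0.74 -0.07  2.15 -2.12] (np.float64(0.1519923545578318), array([0.48, 0.26, 0.49]), array([0.48, 0.26, 0.49]), array([0.84, 0.44, 0.33]))
[0.56, 0.2, 0.12] 55 0.000 [ 0.37  1.07  1.1  -0.14  1.92 -2.17] (np.float64(0.08147804116394168), array([0.46, 0.21, 0.57]), array([0.46, 0.21, 0.57]), array([0.8 , 0.34, 0.32]))
[0.52, 0.07, 0.12] 55 0.000 [ 0.23  0.96  1.37 -0.24  1.74 -2.25] (np.float64(0.038035996981585316), array([0.44, 0.13, 0.61]), array([0.45, 0.14, 0.62]), array([0.76, 0.21, 0.32]))
```

```bash
cat >> kin.py <<'E'
C=R.from_euler('z',90,degrees=True).as_matrix()
def goto(pos,Rm=None):
    """print remaining shift in tool axes (m) and turn (rotvec deg) to a target"""
    s=ctrl.state();M=R.from_rotvec(s['tool_rot']).as_matrix();Rm=M if Rm is None else Rm
    d=M.T@(np.array(pos)-s['position']); w=np.degrees(R.from_matrix(M.T@Rm).as_rotvec())
    print('now',s['clock'],s['position'].round(4),'F',s['wrist_force'].round(1),'shift',d.round(4),'n%.1f'%(np.linalg.norm(d)/.0417),'turn',w.round(2))
E
python3 - <<'E'
from kin import *
np.set_printoptions(precision=3,suppress=True)
s=ctrl.state();print(clear(s['joint_pos'])[0],R.from_matrix(tool(120,60)).as_matrix())
goto(s['position'],tool(120,60))
Rt=tool(120,60)
W=[[.307,.622,.157],[.45,.50,.13],[.57,.25,.11],[.54,.065,.09],[.5214,.0502,.036]]
q=s['joint_pos']
for a,b in zip(W,W[1:]):
    a,b=np.array(a),np.array(b); print(b,'tool shift',Rt.T@(b-a),np.linalg.norm(b-a)/.0417)
    for t in (.25,.5,.75,1):
        q,e=ik(a+(b-a)*t,Rt,q); c=clear(q); print('  %.3f clr %.3f'%(e,c[0]),q,c[3])
E
```

```text
0.10220502553788702 [[-0.433 -0.5   -0.75 ]
 [-0.25   0.866 -0.433]
 [ 0.866  0.    -0.5  ]]
now 2.3 [0.307 0.622 0.157] F [ 0.5 -0.1 -1.2] shift [0. 0. 0.] n0.0 turn [ 0.01 31.8  -0.16]
[0.45 0.5  0.13] tool shift [-0.055 -0.177 -0.041] 4.553956203125923
  0.000 clr 0.160 [ 0.857  1.216  0.739  0.352  2.179 -1.193] [0.601 0.741 0.323]
  0.000 clr 0.158 [ 0.807  1.222  0.741  0.301  2.186 -1.248] [0.637 0.71  0.316]
  0.000 clr 0.162 [ 0.758  1.234  0.729  0.251  2.199 -1.302] [0.673 0.68  0.309]
  0.000 clr 0.172 [ 0.71   1.251  0.704  0.202  2.216 -1.355] [0.709 0.649 0.302]
[0.57 0.25 0.11] tool shift [-0.007 -0.277  0.028] 6.667356726358677
  0.000 clr 0.153 [ 0.639  1.216  0.8    0.12   2.166 -1.445] [0.739 0.587 0.297]
  0.000 clr 0.141 [ 0.565  1.195  0.864  0.043  2.129 -1.527] [0.769 0.524 0.292]
  0.000 clr 0.136 [ 0.491  1.186  0.901 -0.033  2.102 -1.604] [0.799 0.462 0.287]
  0.000 clr 0.142 [ 0.415  1.186  0.913 -0.108  2.085 -1.678] [0.829 0.399 0.282]
[0.54  0.065 0.09 ] tool shift [ 0.042 -0.145  0.113] 4.519922499992989
  0.000 clr 0.124 [ 0.372  1.147  1.024 -0.145  2.01  -1.709] [0.821 0.353 0.277]
  0.000 clr 0.112 [ 0.325  1.115  1.118 -0.184  1.942 -1.739] [0.814 0.307 0.272]
  0.000 clr 0.104 [ 0.276  1.089  1.198 -0.225  1.88  -1.766] [0.806 0.261 0.267]
  0.000 clr 0.099 [ 0.225  1.068  1.268 -0.266  1.824 -1.792] [0.799 0.214 0.262]
[0.521 0.05  0.036] tool shift [-0.035 -0.004  0.047] 1.4148681055155878
  0.000 clr 0.105 [ 0.222  1.078  1.285 -0.267  1.798 -1.787] [0.794 0.211 0.249]
  0.000 clr 0.111 [ 0.219  1.089  1.301 -0.269  1.772 -1.782] [0.789 0.207 0.235]
  0.000 clr 0.118 [ 0.215  1.099  1.315 -0.27   1.746 -1.777] [0.785 0.203 0.222]
  0.000 clr 0.124 [ 0.212  1.111  1.33  -0.272  1.721 -1.772] [0.78  0.2   0.208]
```

Emit:
servo_tool(
  plan=[
    [0,0,0,0,6.4,0,-1],
    [0,0,0,0,6.4,0,-1],
    [0,0,0,0,6.4,0,-1],
    [0,0,0,0,6.4,0,-1],
    [0,0,0,0,6.2,0,-1],
  ],
)

```text
clock: 2.72
position: [0.3054, 0.6235, 0.1615]
tool_rot: [0.548, -2.042, 0.314]
wrist_force: [0.1, 1.1, -0.4]
opening: 0.996
gripper_force: 0.0
```

Emit:
servo_tool(
  plan=[
    [-0.011,-0.035,-0.008,0,0,0,-1],
    [-0.011,-0.035,-0.008,0,0,0,-1],
    [-0.011,-0.035,-0.008,0,0,0,-1],
    [-0.011,-0.035,-0.008,0,0,0,-1],
    [-0.011,-0.035,-0.008,0,0,0,-1],
  ],
)

```text
clock: 3.13
position: [0.4476, 0.5019, 0.1332]
tool_rot: [0.549, -2.046, 0.315]
wrist_force: [0.4, 0.4, -0.4]
opening: 1.001
gripper_force: 0.0
```

Emit:
servo_tool(
  plan=[
    [-0.001,-0.04,0.004,0,0,0,-1],
    [-0.001,-0.04,0.004,0,0,0,-1],
    [-0.001,-0.04,0.004,0,0,0,-1],
    [-0.001,-0.04,0.004,0,0,0,-1],
    [-0.001,-0.04,0.004,0,0,0,-1],
  ],
)

```text
clock: 3.55
position: [0.5346, 0.3206, 0.1191]
tool_rot: [0.55, -2.046, 0.316]
wrist_force: [0.9, 0.9, 0.3]
opening: 0.998
gripper_force: 0.0
```

```bash
python3 - <<'E'
from kin import *
goto([.57,.25,.11],tool(120,60))
E
```

```text
now 3.55 [0.5346 0.3206 0.1191] F [0.9 0.9 0.3] shift [-0.0056 -0.0788  0.0088] n1.9 turn [-0.15  0.49 -0.01]
```

Emit:
servo_tool(
  plan=[
    [-0.003,-0.038,0.004,0,0.5,0,-1],
    [-0.003,-0.038,0.004,0,0,0,-1],
    [0.008,-0.028,0.022,0,0,0,-1],
    [0.008,-0.028,0.022,0,0,0,-1],
    [0.008,-0.028,0.022,0,0,0,-1],
  ],
)

```text
clock: 3.97
position: [0.5505, 0.1453, 0.0977]
tool_rot: [0.548, -2.038, 0.319]
wrist_force: [-0.3, -0.0, -0.9]
opening: 1.003
gripper_force: 0.0
```

Emit:
servo_tool(
  plan=[
    [0.008,-0.028,0.022,0,0,0,-1],
    [0.008,-0.028,0.022,0,0,0,-1],
    [0,0,0,0,0,0,-1],
  ],
)

```text
clock: 4.22
position: [0.5377, 0.0695, 0.0901]
tool_rot: [0.543, -2.036, 0.318]
wrist_force: [-0.6, 0.2, 0.3]
opening: 0.997
gripper_force: 0.0
```

```bash
python3 - <<'E'
from kin import *
goto([.5214,.0502,.036],tool(120,60))
cv2.imwrite('pics/w1.png',optics.grab_frame('wrist'))
s=ctrl.state();M=np.eye(4);M[:3,:3]=R.from_rotvec(s['tool_rot']).as_matrix();M[:3,3]=s['position']
ci=optics.camera_info('wrist');K=np.linalg.inv(M@np.array(ci['tool_from_camera']))
c,sn=np.cos(-1.0467),np.sin(-1.0467);f=cv2.imread('pics/w1.png')
for X in [(-.045,.04,.055),(-.045,-.04,.055),(-.035,-.04,.055),(-.035,.04,.055),(.045,.04,.004),(.045,-.04,.004)]:
    p=K@[.5327+c*X[0]-sn*X[1],.0106+sn*X[0]+c*X[1],X[2],1];u=(int(ci['cx']+ci['fx']*p[0]/p[2]),int(ci['cy']+ci['fy']*p[1]/p[2]));print(X,u);cv2.drawMarker(f,u,(0,0,255),0,8,1)
cv2.imwrite('pics/w1m.png',f)
E
```

```text
now 4.2167 [0.5377 0.0695 0.0901] F [-0.6  0.2  0.3] shift [-0.0351 -0.0085  0.0475] n1.4 turn [-0.02 -0.19 -0.14]
(-0.045, 0.04, 0.055) (245, 315)
(-0.045, -0.04, 0.055) (248, 195)
(-0.035, -0.04, 0.055) (233, 195)
(-0.035, 0.04, 0.055) (225, 315)
(0.045, 0.04, 0.004) (99, 350)
(0.045, -0.04, 0.004) (133, 240)
```

View pics/w1m.png

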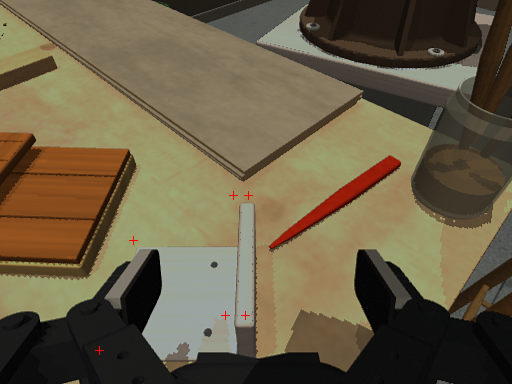

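In the wrist view the upstand top lies at about (239–254, 204) to (235–254, 322), roughly 7 px from the prediction. That's about 4 mm, so I'll refit the flashing and the panel in this camera.

```bash
cat >> kin.py <<'E'
def wproj(s):
    M=np.eye(4);M[:3,:3]=R.from_rotvec(s['tool_rot']).as_matrix();M[:3,3]=s['position']
    ci=optics.camera_info('wrist');K=np.linalg.inv(M@np.array(ci['tool_from_camera']))
    def f(X): p=K@np.r_[X,1]; return np.array([ci['cx']+ci['fx']*p[0]/p[2],ci['cy']+ci['fy']*p[1]/p[2]])
    return f
def fit(L,x0,pr):
    w=lambda p,X:[p[0]+np.cos(p[2])*X[0]-np.sin(p[2])*X[1],p[1]+np.sin(p[2])*X[0]+np.cos(p[2])*X[1],X[2]]
    f=lambda p:np.concatenate([pr(w(p,X))-o for X,o in L])
    r=least_squares(f,x0); return r.x,f(r.x).reshape(-1,2).round(1).tolist()
E
python3 - <<'E'
from kin import *
pr=wproj(ctrl.state())
F,e=fit([((-.045,-.04,.055),(254,204)),((-.035,-.04,.055),(239.5,204)),((-.045,.04,.055),(254.5,322)),((-.035,.04,.055),(235,322)),((.045,-.04,.004),(137,247))],(.533,.011,-1.05),pr)
Q,e2=fit([((-.079,-.058,.022),(131,150)),((-.079,.058,.022),(80,264)),((0,-.055,.04),(34,133))],(.54,-.161,-1.087),pr)
print(F,e);print(Q,e2)
E
```

```text
[ 0.53459094  0.0165928  -1.03515066] [[0.3, -3.6], [-0.6, -3.5], [0.8, 2.1], [-0.3, 2.3], [-0.6, -1.1]]
[ 0.54403276 -0.14995722 -1.08649982] [[0.3, 0.4], [-0.4, -1.0], [0.2, 1.4]]
```

Emit:
servo_tool(
  plan=[
    [-0.012,-0.002,0.0155,0,0,0,-1],
    [-0.012,-0.002,0.0155,0,0,0,-1],
    [-0.012,-0.0025,0.015,0,0,0,-1],
    [0,0,0,0,0,0,-1],
  ],
)

```text
clock: 4.6
position: [0.5213, 0.0586, 0.0335]
tool_rot: [0.547, -2.033, 0.318]
wrist_force: [-0.2, 1.0, -0.2]
opening: 1.001
gripper_force: 0.0
```

Emit:
servo_tool(
  plan=[
    [0,0,0,0,0,0,1],
    [0,0,0,0,0,0,1],
    [0,0,0,0,0,0,1],
    [0,0,0,0,0,0,1],
    [0,0,0,0,0,0,1],
  ],
  force=60,
)

```text
clock: 5.02
position: [0.5235, 0.0587, 0.0361]
tool_rot: [0.545, -2.035, 0.317]
wrist_force: [0.4, -0.2, 0.0]
opening: 0.304
gripper_force: 0.0
```

Emit:
servo_tool(
  plan=[
    [0,0,0,0,0,0,1],
    [0,0,0,0,0,0,1],
    [0,0,0,0,0,0,1],
    [0,0,0,0,0,0,1],
  ],
)

```text
clock: 5.35
position: [0.5232, 0.0584, 0.0358]
tool_rot: [0.545, -2.034, 0.317]
wrist_force: [3.5, 1.2, 5.2]
opening: 0.107
gripper_force: 61.0
```

```bash
python3 - <<'E'
from kin import *
s=ctrl.state();goto([.522,.053,.036],tool(120,60));print(s['opening'],s['gripper_force'],s['torque'])
cv2.imwrite('pics/w2.png',optics.grab_frame('wrist'))
E
```

```text
now 5.35 [0.5232 0.0584 0.0358] F [3.5 1.2 5.2] shift [ 0.0021 -0.0041  0.0032] n0.1 turn [-0.   -0.28 -0.02]
0.10737810812071753 61.04507088661194 [-0.0453774  -0.14275165  0.17883154]
```

View pics/w2.png

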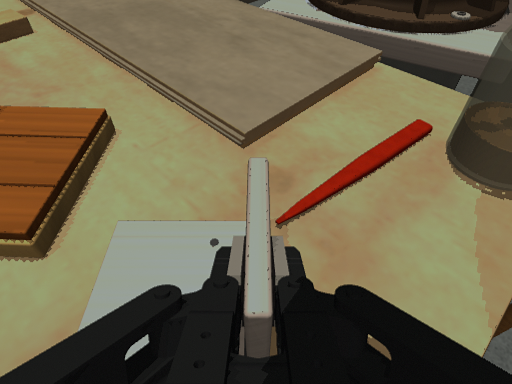

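The flashing is held, with 61 N of grip. The upstand's top runs from (250–268, 158) to (245–272, 315), and its far leaf corner is at (118,221). Next I'll work out where it sits in the grip, and the panel relative to it.

```bash
python3 - <<'E'
from kin import *
s=ctrl.state();pr=wproj(s)
F,e=fit([((-.045,-.04,.055),(268,158)),((-.035,-.04,.055),(250,158)),((-.045,.04,.055),(271.5,315)),((-.035,.04,.055),(245,315)),((.045,-.04,.004),(118,221))],(.533,.011,-1.05),pr)
Q,e2=fit([((-.079,-.058,.022),(108,108)),((-.079,.058,.022),(27,243))],(.54,-.161,-1.087),pr)
print(F,e);print(Q,e2)
for n,G in (('w',F),('fixed',(.5327,.0106,-1.0467))):
    c,sn=np.cos(G[2]),np.sin(G[2]);d=s['position'][:2]-G[:2];print(n,'tcp in flashing',c*d[0]+sn*d[1],-sn*d[0]+c*d[1])
goto(s['position']+[0,0,.026])
for n in ('top','scene'): cv2.imwrite(f'pics/{n}2.png',optics.grab_frame(n))
a=cv2.imread('pics/top2.png')[140:215,140:280];b=cv2.imread('pics/scene2.png')[130:205,165:305]
k=lambda i:cv2.resize(i,None,fx=4,fy=4,interpolation=cv2.INTER_CUBIC)
cv2.imwrite('pics/c2.png',np.vstack([k(a),k(b)]))
E
```

```text
[ 0.53164916  0.01774416 -1.04971476] [[0.8, -2.3], [-1.5, -2.3], [2.3, 1.3], [-1.7, 1.2], [-0.3, -1.4]]
[ 0.54472733 -0.15193784 -1.0929933 ] [[-0.1, 3.6], [0.1, -1.7]]
w tcp in flashing -0.03947719555548646 0.012944722425384832
fixed tcp in flashing -0.04614910808566421 0.01572904299837379
now 5.4 [0.5232 0.0584 0.0358] F [3.7 1.2 5.9] shift [ 0.0226 -0.     -0.0129] n0.6 turn [0. 0. 0.]
```

Emit:
servo_tool(
  plan=[
    [0.009,0,-0.005,0,0,0,1],
    [0.009,0,-0.005,0,0,0,1],
    [0.009,0,-0.005,0,0,0,1],
    [0,0,0,0,0,0,1],
  ],
)

```text
clock: 5.83
position: [0.5235, 0.0584, 0.0687]
tool_rot: [0.545, -2.036, 0.317]
wrist_force: [-0.2, 0.3, -1.2]
opening: 0.111
gripper_force: 60.0
```

```bash
python3 - <<'E'
from kin import *
s=ctrl.state();print(s['opening'],s['gripper_force']);goto([.5056,-.0575,.066],tool(117.7,60))
q=s['joint_pos']
for t in (0,.33,.66,1):
    q,e=ik(s['position']+t*(np.array([.5056,-.0575,.066])-s['position']),tool(117.7,60),q);print(clear(q)[0],q)
E
```

```text
0.11069660800231512 59.974324107170105
now 5.8333 [0.5235 0.0584 0.0687] F [-0.2  0.3 -1.2] shift [ 0.0341 -0.0914  0.0651] n2.8 turn [-2.01 -0.17  1.1 ]
0.10582192746224134 [ 0.20718648  1.0767574   1.3139326  -0.24364845  1.77516078 -1.76202472]
0.1022928288418232 [ 0.16181239  1.0614833   1.35928067 -0.28135318  1.73821859 -1.78401275]
0.09985604511301419 [ 0.11497302  1.04871982  1.39832633 -0.32017783  1.70410038 -1.80555216]
0.09829598461302289 [ 0.06532857  1.03803217  1.43217288 -0.36125806  1.6718082  -1.82749312]
```

Emit:
servo_tool(
  plan=[
    [0.0068,-0.018,0.013,-0.4,0,0.22,1],
    [0.0068,-0.018,0.013,-0.4,0,0.22,1],
    [0.0068,-0.018,0.013,-0.4,0,0.22,1],
    [0.0068,-0.018,0.013,-0.4,0,0.22,1],
    [0.0068,-0.018,0.013,-0.4,0,0.22,1],
  ],
)

```text
clock: 6.25
position: [0.5022, -0.057, 0.0639]
tool_rot: [0.504, -2.042, 0.292]
wrist_force: [1.7, -0.6, -1.0]
opening: 0.106
gripper_force: 60.0
```

Emit:
servo_tool(
  plan=[
    [0,0,0,0,0,0,1],
    [0,0,0,0,0,0,1],
  ],
)

```text
clock: 6.42
position: [0.5021, -0.057, 0.0639]
tool_rot: [0.502, -2.042, 0.29]
wrist_force: [-0.4, 0.5, -1.9]
opening: 0.106
gripper_force: 59.9
```

```bash
python3 - <<'E'
from kin import *
goto([.5056,-.0575,.066],tool(117.7,60))
s=ctrl.state();np.save('s3.npy',np.r_[s['position'],s['tool_rot']])
I=[]
for n in ('wrist','top','scene'):
    f=optics.grab_frame(n);cv2.imwrite(f'pics/{n}3.png',f);I.append(f)
k=lambda i:cv2.resize(i,(400,300),interpolation=cv2.INTER_CUBIC)
w=cv2.resize(I[0][0:300,0:400],(400,300))
a=np.hstack([k(I[1][145:215,180:273]),k(I[2][140:215,200:300])])
cv2.imwrite('pics/c3.png',np.vstack([np.hstack([w,np.zeros((300,400,3),np.uint8)+I[0][84:384,112:512]]),a]))
E
```

```text
now 6.4167 [ 0.5021 -0.057   0.0639] F [-0.4  0.5 -1.9] shift [ 0.0004 -0.0021 -0.0036] n0.1 turn [ 0.11 -0.29 -0.02]
```

View pics/c3.png

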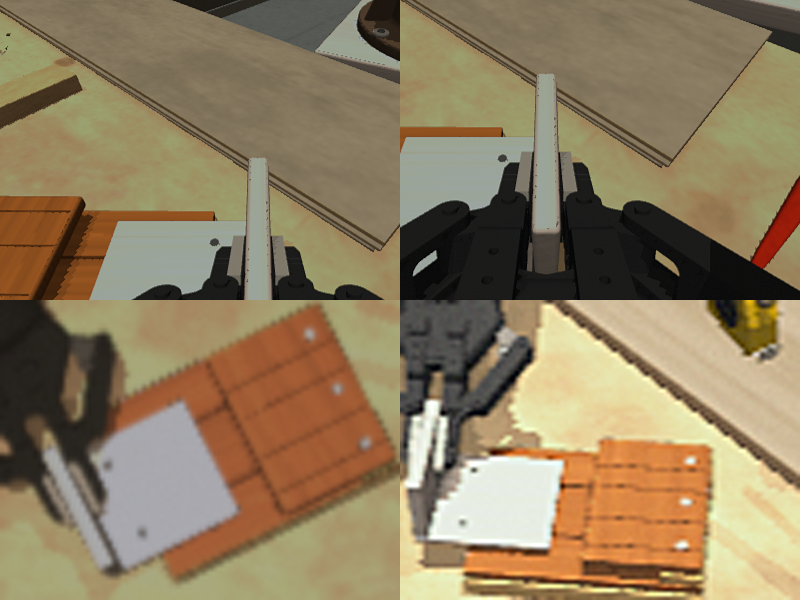

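The flashing now sits just before the tail. In the top view the leaf's edge corners are at about (222,169) and (236,194.5), and the tail corners at (228.4,158.5) and (246.3,194.7). I'll measure the relative offset from these.

```bash
python3 - <<'E'
from kin import *
np.set_printoptions(precision=4,suppress=True)
t=lambda u,v:(180+u/4.301-.4,145+(v-300)/4.286-.4); s=lambda u,v:(200+(u-400)/4-.4,140+(v-300)/4-.4)
d={'top':[t(182,401),t(240,512),t(208,358),t(285,513)],'scene':[s(563,460),s(557,550),s(599,438),s(583,570)]}
for c,p in d.items():
    a,b=ray(c,p[0],.032),ray(c,p[1],.032); e,f=ray(c,p[2],.04),ray(c,p[3],.04)
    u=(e-f)[:2];L=np.linalg.norm(u);u/=L;x=np.array([u[1],-u[0]]);l=(a-b)[:2];m=(a+b)[:2]/2-(e+f)[:2]/2
    print(c,'leafmid',(a+b)/2,'tailmid',(e+f)/2,'len',np.linalg.norm(l),L,'edge in lap x %.4f y %.4f'%(m@x,m@u),'yaws',np.degrees(np.arctan2(l[1],l[0])),np.degrees(np.arctan2(u[1],u[0])))
S=np.load('s3.npy');st={'position':S[:3],'tool_rot':S[3:]};pr=wproj(st)
y=np.radians(-62.3);ex=np.array([np.cos(y),np.sin(y)]);ey=np.array([-ex[1],ex[0]])
e0=S[:2]+.085*ex-.014*ey;print('TCP-based edge mid',e0)
Q,e=fit([((0,-.055,.04),(84,197)),((-.079,-.058,.022),(215,212)),((0,-.055,.031),(76,214))][:2],(.54,-.16,y),pr);print('panel wrist',Q,e)
F,e=fit([((.045,-.04,.032),(117,221)),((-.045,-.04,.083),(268,158)),((-.035,-.04,.083),(250,158))],(.51,-.1,y),pr);print('fl wrist',F,e)
m=F[:2]+.045*ex-Q[:2];print('wrist edge in lap',m@ex,m@ey)
E
```

```text
top leafmid [ 0.5288 -0.1394  0.032 ] tailmid [ 0.5411 -0.1616  0.04  ] len 0.07853211449645534 0.10801466569729713 edge in lap x -0.0253 y -0.0009 yaws 28.21786938468428 26.93252483415486
scene leafmid [ 0.5287 -0.1412  0.032 ] tailmid [ 0.536  -0.1619  0.04  ] len 0.08112441531204623 0.11819267966965254 edge in lap x -0.0217 y 0.0036 yaws 31.842986515557065 28.73991695387123
TCP-based edge mid [ 0.5292 -0.1388]
panel wrist [ 0.5427 -0.1557 -1.0915] [[-0.7, -0.3], [0.8, 0.1]]
fl wrist [ 0.5099 -0.0975 -1.0964] [[0.3, 0.1], [1.1, 0.0], [-1.3, -0.1]]
wrist edge in lap -0.02179774793591182 -0.001977408768830954
```

Emit:
servo_tool(
  plan=[
    [-0.0017,0,0.001,0,0,0,1],
    [-0.0017,0,0.001,0,0,0,1],
    [0,0,0,0,0,0,1],
  ],
)

```text
clock: 6.82
position: [0.5023, -0.0556, 0.0593]
tool_rot: [0.505, -2.041, 0.292]
wrist_force: [-0.3, 0.2, -2.5]
opening: 0.111
gripper_force: 59.9
```

Emit:
servo_tool(
  plan=[
    [-0.0009,0,0.0005,0,0,0,1],
    [0,0,0,0,0,0,1],
  ],
)

```text
clock: 6.98
position: [0.5023, -0.0559, 0.0584]
tool_rot: [0.504, -2.041, 0.292]
wrist_force: [-0.1, 0.2, -1.8]
opening: 0.109
gripper_force: 59.9
```

Emit:
servo_tool(
  plan=[
    [-0.0009,0,0.0005,0,0,0,1],
    [0,0,0,0,0,0,1],
  ],
)

```text
clock: 7.15
position: [0.5023, -0.056, 0.0578]
tool_rot: [0.504, -2.041, 0.292]
wrist_force: [-0.3, 1.6, 0.2]
opening: 0.11
gripper_force: 60.2
```

Emit:
servo_tool(
  plan=[
    [-0.0009,0,0.0005,0,0,0,1],
    [0,0,0,0,0,0,1],
  ],
)

```text
clock: 7.32
position: [0.5023, -0.0559, 0.0577]
tool_rot: [0.503, -2.04, 0.292]
wrist_force: [0.7, 4.2, 10.0]
opening: 0.11
gripper_force: 61.2
```

Emit:
servo_tool(
  plan=[
    [0.0022,0,-0.0013,0,0,0,1],
    [0,-0.005,0,0,0,0,1],
    [0,-0.008,0,0,0,0,1],
    [0,-0.008,0,0,0,0,1],
    [0,0,0,0,0,0,1],
  ],
)

```text
clock: 7.73
position: [0.5129, -0.0764, 0.059]
tool_rot: [0.503, -2.042, 0.292]
wrist_force: [-0.0, 0.0, -2.6]
opening: 0.111
gripper_force: 60.0
```

Emit:
servo_tool(
  plan=[
    [0,-0.006,0,0,0,0,1],
    [0,-0.006,0,0,0,0,1],
    [0,0,0,0,0,0,1],
  ],
)

```text
clock: 7.98
position: [0.5181, -0.0864, 0.0591]
tool_rot: [0.503, -2.042, 0.292]
wrist_force: [-0.5, -0.4, -1.0]
opening: 0.106
gripper_force: 59.9
```

```bash
python3 - <<'E'
from kin import *
goto([.5023,-.0559,.0595],tool(117.7,60))
s=ctrl.state();np.save('s4.npy',np.r_[s['position'],s['tool_rot']])
I=[]
for n in ('wrist','top','scene'):
    f=optics.grab_frame(n);cv2.imwrite(f'pics/{n}4.png',f);I.append(f)
k=lambda i:cv2.resize(i,(400,300),interpolation=cv2.INTER_CUBIC)
cv2.imwrite('pics/c4.png',np.vstack([np.hstack([I[0][84:384,0:400],k(I[0][160:310,0:200])]),np.hstack([k(I[1][145:215,180:273]),k(I[2][155:215,220:300])])]))
E
```

```text
now 7.9833 [ 0.5181 -0.0864  0.0591] F [-0.5 -0.4 -1. ] shift [ 0.0003  0.0344 -0.0003] n0.8 turn [ 0.03 -0.29  0.  ]
```

View pics/c4.png

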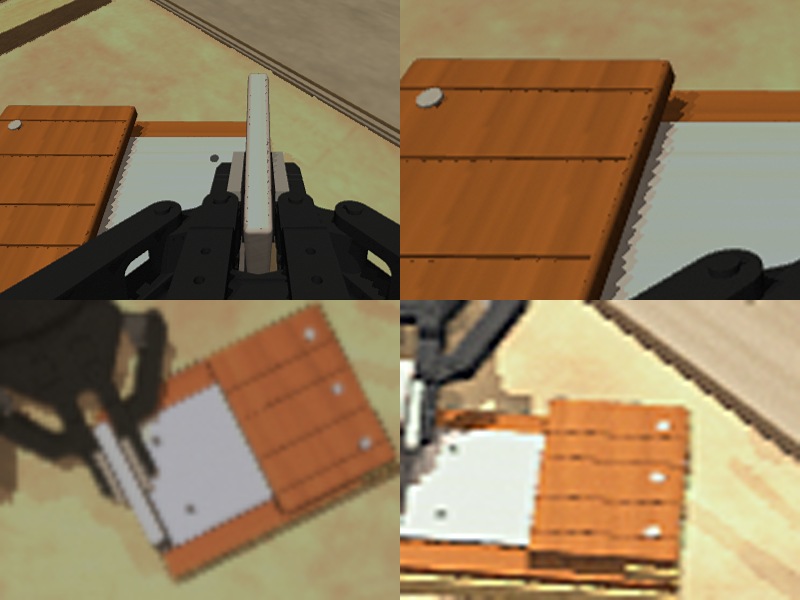

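The leaf has gone in under the tail at about (130,165) in the wrist image. It is square and centred, and the shingle looks undisturbed. I'll advance the remaining 30 mm or so.

Emit:
servo_tool(
  plan=[
    [0,-0.006,0,0,0,0,1],
    [0,-0.006,0,0,0,0,1],
    [0,0,0,0,0,0,1],
  ],
)

```text
clock: 8.38
position: [0.5238, -0.097, 0.0592]
tool_rot: [0.503, -2.042, 0.292]
wrist_force: [0.2, -0.3, -2.3]
opening: 0.11
gripper_force: 59.9
```

Emit:
servo_tool(
  plan=[
    [0,-0.006,0,0,0,0,1],
    [0,-0.006,0,0,0,0,1],
    [0,-0.006,0,0,0,0,1],
    [0,0,0,0,0,0,1],
  ],
)

```text
clock: 8.72
position: [0.5322, -0.1131, 0.0591]
tool_rot: [0.503, -2.042, 0.292]
wrist_force: [-0.1, 0.6, -1.8]
opening: 0.111
gripper_force: 59.9
```

```bash
python3 - <<'E'
from kin import *
goto([.5023,-.0559,.0595],tool(117.7,60))
s=ctrl.state()
w=optics.grab_frame('wrist');t=optics.grab_frame('top');c=optics.grab_frame('scene')
k=lambda i:cv2.resize(i,(400,300),interpolation=cv2.INTER_CUBIC)
cv2.imwrite('pics/c5.png',np.vstack([np.hstack([w[84:384,0:400],k(w[160:310,0:200])]),np.hstack([k(t[145:215,180:273]),k(c[155:215,220:300])])]))
E
```

```text
now 8.7167 [ 0.5322 -0.1131  0.0591] F [-0.1  0.6 -1.8] shift [ 0.0003  0.0645 -0.0003] n1.5 turn [ 0.02 -0.28 -0.01]
```

View pics/c5.png

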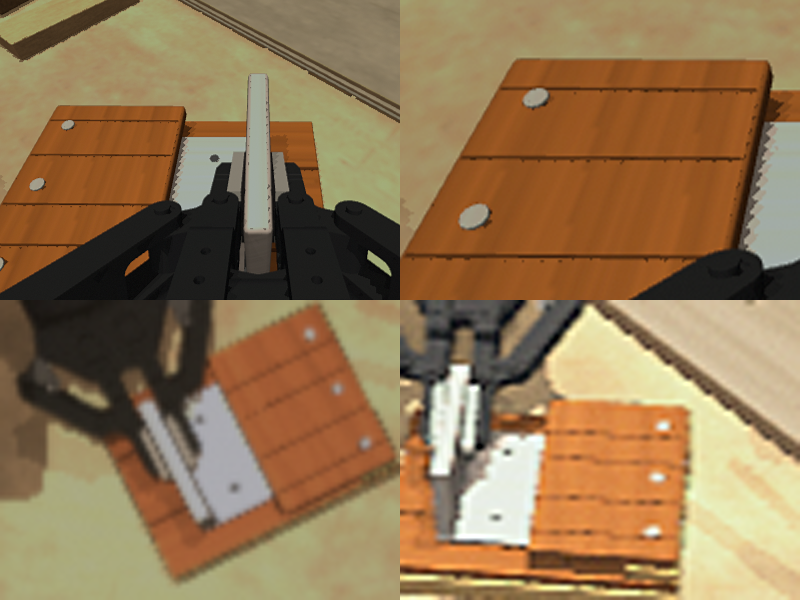

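The leaf now sits about 41 mm under the tail, the shingle is at rest, and about half of the leaf shows. I'll press down now.

Emit:
servo_tool(
  plan=[
    [-0.0012,0,0.0007,0,0,0,1],
    [-0.0005,0,0.0003,0,0,0,1],
    [0,0,0,0,0,0,1],
  ],
)

```text
clock: 9.12
position: [0.5316, -0.1116, 0.0578]
tool_rot: [0.504, -2.04, 0.293]
wrist_force: [1.2, 0.3, 4.6]
opening: 0.106
gripper_force: 60.6
```

Emit:
servo_tool(
  plan=[
    [-0.0005,0,0.0003,0,0,0,1],
    [0,0,0,0,0,0,1],
    [0,0,0,0,0,0,1],
  ],
)

```text
clock: 9.37
position: [0.5316, -0.1117, 0.0578]
tool_rot: [0.504, -2.04, 0.293]
wrist_force: [0.8, 2.0, 10.7]
opening: 0.105
gripper_force: 61.1
```

Emit:
servo_tool(
  plan=[
    [0.0001,0,-0.0001,0,0,0,1],
    [0,0,0,0,0,0,1],
    [0,0,0,0,0,0,1],
    [0,0,0,0,0,0,1],
    [0,0,0,0,0,0,1],
  ],
)

```text
clock: 9.78
position: [0.5316, -0.1116, 0.0578]
tool_rot: [0.504, -2.04, 0.293]
wrist_force: [0.6, 0.5, 8.5]
opening: 0.108
gripper_force: 61.0
```

```bash
python3 - <<'E'
from kin import *
s=ctrl.state();print(s['wrist_force'],s['position'],R.from_rotvec(s['tool_rot']).as_matrix()@tool(117.7,60).T)
if 5<s['wrist_force'][2]<18: print(ctrl.sign_off())
E
```

```text
[0.59446105 0.52381966 8.49982114] [ 0.53162463 -0.11164688  0.05777202] [[ 9.99984298e-01 -5.45297235e-04  5.57729751e-03]
 [ 5.29466435e-04  9.99995828e-01  2.83951840e-03]
 [-5.57882262e-03 -2.83652082e-03  9.99980415e-01]]
the job is handed in; nothing more can be done
None
```

The job is handed in: I estimate the flashing's edge is about 40 mm under the shingle tail, square and centred, and it is held pressed flat with about 10 N; the last pictures before pressing showed the shingle at rest, but the judge's result was not reported back.

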